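# Find the binding guard door of the engraving machine

## Task

One of the two guard doors of the small engraving machine binds part-way through its swing, the other moves freely. Swing each door in turn by its upright grip to feel which is which, pressing lightly and steadily against the tight spot for about a second without forcing it. Finish with the binding door fully shut and the free door swung wide open, hands off, and the things lying beside the machine left alone.

Things in the scene. Friction and masses are not known exactly. Their poses are not given: they have to be found in the camera images.
- machine: Small engraving machine: dark base 340 mm (its x) by 390 mm (its y), 30 mm high; clear sides and dark back up to 158 mm, white head up to 180 mm high in the middle of the rear half. Origin under the base's centre, x from the doors to the back (away from the robot), z up. Two clear doors in dark frames close its front, at x = -120 mm; the base runs on 50 mm in front of them.
- left_door (a joint): Opening angle of the left door (machine's +y side), rad: 0 shut, 1.55 wide open at its stop. Door 160 mm wide, 10 mm thick, frame 34 to 154 mm above the table, on an upright hinge at its outer (+y) edge; the free edge swings out towards the robot. Light hinge drag (about 1 N at the grip); it stays where it is left. Starts a little ajar.
- right_door (a joint): The same for the right door, its mirror image: upright hinge at its outer (-y) edge; 0 shut, 1.55 wide open at its stop. The two doors look alike; either may be the one that binds.
- left_hinge (a point): Point on the left door's upright hinge axis, 179 mm above the table. The tight spot of the binding door begins at an unknown angle between about 0.4 and 1.0 rad: from there the resistance climbs like a stiff spring, about 1 N at the grip for each 0.01 rad, and pushes back. The free door swings to its stop.
- right_hinge (a point): The same point on the right door's hinge axis. For both doors 5 to 12 N is a good steady press on the tight spot.
- jar: Bystander: closed jar 52 mm in diameter, 60 mm high, at the machine's left. Origin under its centre.
- screwdriver: Bystander: screwdriver 150 mm long lying on the table at the right. Origin under its middle.
- dish: Bystander: small white dish, 80 mm in diameter, 22 mm high, at the right. Origin under its centre.
- left_post (a point): Middle of the left door's grip: an upright round steel post, 14 mm in diameter, 50 mm long, on the door's top edge (154 to 204 mm above the table), 125 mm from the hinge axis. The point is 179 mm above the table. Fingers loosely either side of it, one before and one behind the door, can push it both ways while they turn with the door; it may also be pinched.
- right_post (a point): The same point on the right door's grip.
- left_grip (a joint): The left grip stands on a sprung foot and yields square to the door as it is pushed: m, 0 unloaded, positive in the opening direction, 1 mm for each 2.5 N of push. It must never yield over 8 mm either way (20 N): that is forcing the door.
- right_grip (a joint): The same for the right door's grip.

How it is judged:
On the way:
1. the tight spot is felt: a door, standing still part-way through its swing, is pressed in the opening direction by its grip with more than 3.5 N (grip yields over 1.4 mm) (((value of joint left_grip above 0.0014 m and value of joint left_door between 0.35 and 1.25 rad and velocity of joint left_door between -0.08 and 0.08 rad/s) or (value of joint right_grip above 0.0014 m and value of joint right_door between 0.35 and 1.25 rad and velocity of joint right_door between -0.08 and 0.08 rad/s))), for 0.25 s.
At the end, for the whole second after the job is handed in: The free door stands open by more than 1.35 rad and the binding door is shut to within 0.05 rad, both at rest and released (the binding door cannot be opened that far) (((value of joint left_door above 1.35 rad and value of joint right_door below 0.05 rad) or (value of joint right_door above 1.35 rad and value of joint left_door below 0.05 rad)) and velocity of joint left_door between -0.05 and 0.05 rad/s and velocity of joint right_door between -0.05 and 0.05 rad/s); the robot touches nothing.
It fails at once if a door is forced: its grip is pushed with more than 20 N (yields over 8 mm) (value of joint any of left_grip, right_grip above 0.008 m or value of joint any of left_grip, right_grip below -0.008 m).
It fails at once if a bystander is moved by more than 20 mm (distance of any of jar, screwdriver, dish from where it was at the start of the episode above 0.02 m).
It also fails if it takes over 72 s, if anything falls off the work surface, if the arm or the gripper's body presses on something with over 40 N, if the wrist force passes 120 N, or if a joint passes its speed limit or range.

## Robot

A 7-joint arm with a two-finger parallel gripper is mounted at the origin on the work surface. World frame = base frame: x ahead of the robot, y to its left, z up, the work surface at z = 0. Lengths are in m, angles in rad, forces in N, time in s.
With the tool pointing down it reaches from about 0.35 to 0.9 m from the base axis. Payload 8.1 kg.
Tool frame: the origin (TCP) lies at the very end of the fingers, on their centre line; the grasp point (between the pads) lies 19 mm behind it; z points along the fingers, y is the line along which they close (so a half turn about z gives the same grasp; the last joint's range is limited). The gripper opens to 92 mm and grips with 3 to 60 N. Pads are 19 mm wide; open, the fingers measure 130 mm over their backs; the gripper's body (75 mm by 190 mm) begins 47 mm behind the grasp point.
Start: joints at [-1.39, 0.434, 0.025, 1.573, -0.012, 1.134, -0.075], TCP at [0.175, 0.6, 0.227] pointing down, gripper open.
Joint ranges: [-2.62, 2.62], [-0.44, 2.09], [-1.27, 1.32], [0.08, 2.57], [-1.32, 4.46], [0.12, 2], [-2.74, 2.74]. Speed limits (rad/s): [2.22, 2.22, 3.01, 3.01, 3.14, 3.14, 3.14].

## Interface

Orientations are given as a rotation vector (axis times angle).
In Python, from cell import readout, cams, job gives the robot as it stands.
- The arm moves only by the tool drive_tool, never from a script. Its argument "commands" is a list of rows, each a list of 3 entries, a list of its own where there are three numbers: the turn, a rotation vector about the tool's x, y, z in rad, then the shift along the tool's x, y, z in cm, then the gripper's target within -1 to 1 (fully open at 1, half-way at 0, shut at -1). A call has 1 to 20 rows; each row is the pose to reach, as a shift and turn from the pose commanded when the call began, along the tool's axes at that moment; what a row does not reach only later rows make up. A row lasts 1/12 s, in which the tool goes at most 41.7 mm and 7.16 degrees, less where a joint would pass 70% of its speed; a pose out of reach is approached as far as the arm can. A call with a gripper value outside its range is refused whole. The fingers move at their own pace and stop on an object; "newtons" is the grip in N (left out, the last holds). Time passes only in rows, so rows that repeat a pose let the fingers close. It gives the time, the measured TCP pose, the force, the opening and the grip force at its end, in the units of the state.
- readout.observe(): the state, without advancing time (a new reading comes with each control period).
- cams.get_image(name): name is "scene" or "top" or "wrist"; returns the picture (384x512x3 uint8, blue, green, red); there is no depth.
- cams.camera_info(name): a dict with "camera_matrix" (3x3 intrinsics, pixels), "R" (3x3) and "t" (3): a world point X has camera coordinates R X + t. Camera axes: x right, y down, z forward; pixel columns grow to the right and rows downward; lengths in m; the calibration is good to about 2 mm. A picture is of the moment at which its call begins: read the wrist's pose just before it. camera_info takes no time and is no camera call; for the wrist camera it gives the pose at the moment of the call.
- job.sign_off(): hands the job in; it is judged then, once.
The state is a dict: "clock": time; "joints": joint angles; "dq": joint speeds; "joint_efforts": joint torques, N m; "position": TCP position; "ee_rot": TCP orientation; "force": force on the tool from outside, world axes, zero at the start; "ft_torque": the same for the moment, N m; "width": opening from 0.0 (shut) to 1.0 (fully open); "gripper_force": force on a finger pad.
Only numpy, scipy, OpenCV 4.12 (cv2) and the standard library are available. Lean on these libraries where they do the work, as an engineer would, in place of code of your own. Each camera call takes 0.05 s, during which the arm holds its last target. There are 200 camera calls.

## Working session

There is one attempt and no reset: what is moved stays moved. The work goes in short steps, Python scripts to look and compute and a tool call to move; the robot and the scene stay as the last step left them, time stands still between calls to the robot, and variables do not carry over. Pictures are saved under pics/ and viewed, at most 10 in all, crops included, and the job is handed in when it is done.

Besides the shell and the picture viewer there is one more tool, called after "Request:" in YAML: its name, and indented under it one key for each argument. drive_tool: Moves the arm, as the interface text tells. Its arguments: {"type":"object","properties":{"commands":{"type":"array"},"newtons":{"type":"number"}},"required":["commands"]}

```bash
mkdir -p pics; ls
python3 - <<'E'
from cell import readout,cams
import cv2
print(readout.observe())
for n in("scene","top"):
    im=cams.get_image(n); cv2.imwrite(f"pics/{n}0.png",im)
    c=cams.camera_info(n); print(n,c)
E
```

```text
pics
{'clock': 0.0, 'joints': array([-1.38960696,  0.43522014,  0.02498502,  1.57411852, -0.0115952 ,
        1.13400485, -0.07509561]), 'dq': array([-0.00014248,  0.00097749,  0.00011848,  0.00103396,  0.00048173,
       -0.00036369, -0.00061353]), 'joint_efforts': array([ 3.14320380e-05, -6.67850089e+01,  9.85361561e-01, -3.14475453e+01,
       -6.04773313e-02,  4.26092441e-02,  1.62967826e-04]), 'position': array([0.17491439, 0.59947654, 0.2259386 ]), 'ee_rot': array([-4.44386378e-01, -3.10992937e+00,  2.51987010e-03]), 'force': array([ 0.40289091, -0.29985784, -0.83173001]), 'ft_torque': array([-0.00580553, -0.02730316, -0.00195092]), 'gripper_force': 0.0, 'width': 0.9993030624016807}
scene {'camera_matrix': array([[454.95786973,   0.        , 259.05151091],
       [  0.        , 454.95786973, 194.34132931],
       [  0.        ,   0.        ,   1.        ]]), 'R': array([[-0.58915879,  0.80793645,  0.01142847],
       [ 0.61020919,  0.45415556, -0.64914365],
       [-0.52965712, -0.37547493, -0.76057999]]), 't': array([ 0.36753408, -0.29477086,  1.91198297])}
top {'camera_matrix': array([[351.06785044,   0.        , 248.84002997],
       [  0.        , 351.06785044, 189.11544241],
       [  0.        ,   0.        ,   1.        ]]), 'R': array([[ 3.29025945e-04, -9.99865244e-01, -1.64129866e-02],
       [-9.95636672e-01,  1.20401590e-03, -9.33068418e-02],
       [ 9.33140296e-02,  1.63720717e-02, -9.95502108e-01]]), 't': array([0.00357295, 0.63792072, 1.02452576])}
```

View pics/scene0.png

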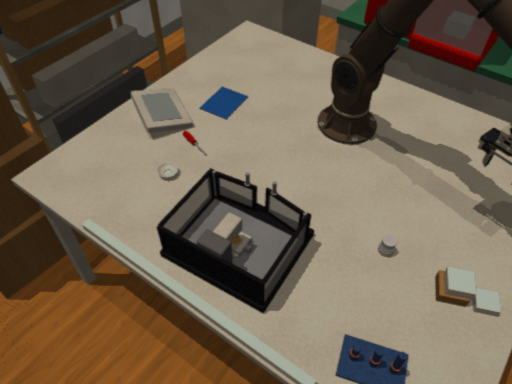

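View pics/top0.png

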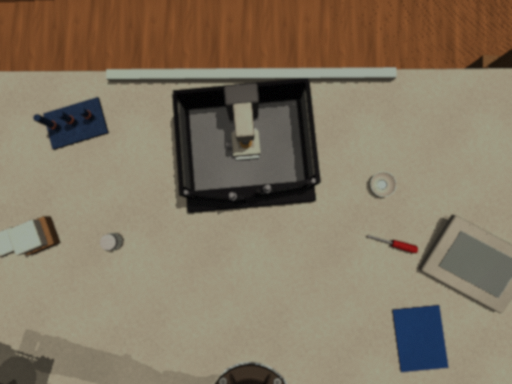

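The top view shows the machine at columns 174–318, rows 82–212. The bright grip posts are near (233,196) and (267,188), and the hinge caps near (187,191) and (316,180). The jar, dish and screwdriver are well clear of it. I'll zoom in for exact pixels.

Run:
```python
import cv2
a=cv2.imread("pics/top0.png")[165:220,170:325]; a=cv2.resize(a,None,fx=5,fy=5,interpolation=cv2.INTER_CUBIC)
b=cv2.imread("pics/scene0.png")[165:235,190:320]; b=cv2.resize(b,None,fx=4,fy=4,interpolation=cv2.INTER_CUBIC)
import numpy as np
o=np.zeros((275+280,775,3),np.uint8);o[:275,:775]=a;o[275:,:520]=b
cv2.imwrite("pics/z.png",o)
```

```text
(no output)
```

View pics/z.png

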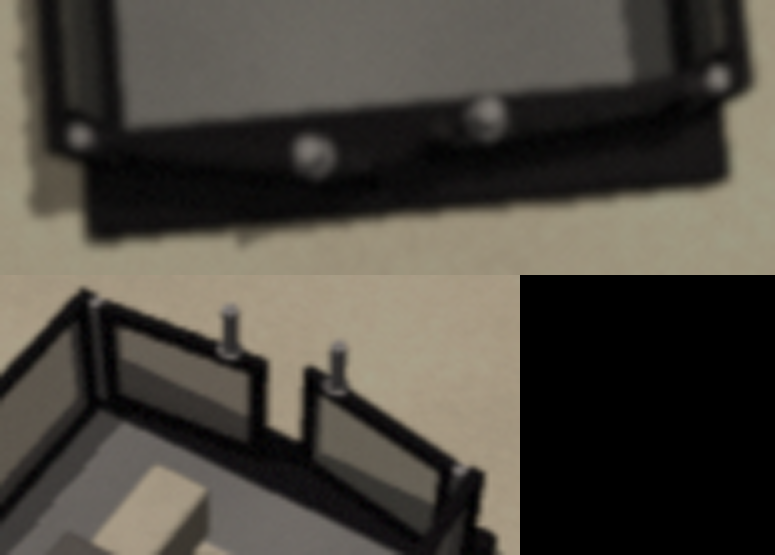

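The zoomed top view has the post tops at about (232.8,196) and (267.3,188.3), and the hinge caps at (186,192) and (313.6,180.6). In the scene view the post tops are at (274.5,183) and (247.5,173.5), and the hinges at (305,213) and (213.7,171).

```bash
cat > h.py <<'E'
import numpy as np, cv2
from cell import readout,cams
def ray(n,u,v,c=None):
    c=c or cams.camera_info(n);R=c["R"];d=R.T@np.linalg.solve(c["camera_matrix"],[u,v,1.]);return -R.T@c["t"],d
def plane(n,u,v,z):
    o,d=ray(n,u,v);return o+d*(z-o[2])/d[2]
def tri(p,q):
    A=np.zeros((3,3));b=np.zeros(3)
    for n,u in(("top",p),("scene",q)):
        o,d=ray(n,*u);d/=np.linalg.norm(d);M=np.eye(3)-np.outer(d,d);A+=M;b+=M@o
    return np.linalg.solve(A,b)
E
python3 - <<'E'
from h import *
from scipy.spatial.transform import Rotation as Ro
T=dict(lp=((232.8,196),(274.5,183)),rp=((267.3,188.3),(247.5,173.5)),lh=((186,192),(305,213)),rh=((313.6,180.6),(213.7,171)))
for k,(p,q) in T.items():
    z=.204 if k[1]=='p' else .16
    print(k,tri(p,q).round(4),plane("top",*p,z).round(4),plane("scene",*q,z).round(4))
for n,p,z in(("jar",(110,242),.06),("dish",(381,185),.022)):print(n,plane("top",*p,z))
s=readout.observe();print(Ro.from_rotvec(s["ee_rot"]).as_matrix().round(3))
c=cams.camera_info("wrist");Rt=Ro.from_rotvec(s["ee_rot"]).as_matrix();print((Rt.T@(-c["R"].T@c["t"]-s["position"])).round(3),(c["R"]@Rt).round(2))
E
```

```text
lp [0.6043 0.0417 0.1979] [0.6043 0.0406 0.204 ] [0.6084 0.0454 0.204 ]
rp [ 0.6243 -0.0467  0.2019] [ 0.6236 -0.0458  0.204 ] [ 0.6263 -0.0464  0.204 ]
lh [0.6182 0.1682 0.1561] [0.6183 0.1669 0.16  ] [0.6206 0.1701 0.16  ]
rh [ 0.6487 -0.1702  0.1561] [ 0.648  -0.1691  0.16  ] [ 0.6516 -0.1681  0.16  ]
jar [0.48180508 0.40475899 0.06      ]
dish [ 0.65062128 -0.39449045  0.022     ]
[[-0.96   0.28  -0.   ]
 [ 0.28   0.96  -0.001]
 [-0.    -0.001 -1.   ]]
[ 0.071  0.    -0.157] [[ 0.    1.    0.  ]
 [-0.97  0.   -0.26]
 [-0.26  0.    0.97]]
```

Request:
drive_tool:
  commands:
    - [[0,0,0.1],[-2,-1.5,-2.4],-0.3]
    - [[0,0,1.4],[-56.8,-41.6,-2.4],-0.3]
    - [[0,0,1.4],[-56.8,-41.6,-2.4],-0.3]
    - [[0,0,1.4],[-56.8,-41.6,-2.4],-0.3]
    - [[0,0,1.4],[-56.8,-41.6,-2.4],-0.3]
    - [[0,0,1.4],[-56.8,-41.6,-2.4],-0.3]
    - [[0,0,1.4],[-56.8,-41.6,-2.4],-0.3]
    - [[0,0,1.4],[-56.8,-41.6,-2.4],-0.3]
    - [[0,0,1.4],[-56.8,-41.6,-2.4],-0.3]
    - [[0,0,1.4],[-56.8,-41.6,-2.4],-0.3]
    - [[0,0,1.4],[-56.8,-41.6,-2.4],-0.3]
    - [[0,0,1.4],[-56.8,-41.6,-2.4],-0.3]
    - [[0,0,1.4],[-56.8,-41.6,-2.4],-0.3]
    - [[0,0,1.4],[-56.8,-41.6,-2.4],-0.3]
    - [[0,0,1.4],[-56.8,-41.6,-2.4],-0.3]
    - [[0,0,1.4],[-56.8,-41.6,-2.4],-0.3]
    - [[0,0,1.4],[-56.8,-41.6,-2.4],-0.3]
    - [[0,0,1.4],[-56.8,-41.6,-2.4],-0.3]
    - [[0,0,1.4],[-56.8,-41.6,-2.4],-0.3]
    - [[0,0,1.4],[-56.8,-41.6,-2.4],-0.3]
  newtons: 5

```text
clock: 1.77
position: [0.6036, 0.0409, 0.2501]
ee_rot: [-2.345, -2.09, 0.002]
force: [-0.9, 0.9, -0.7]
width: 0.348
gripper_force: 0.0
```

Run:
```python
from h import *
from scipy.spatial.transform import Rotation as Ro
s=readout.observe();print(s["clock"],s["position"],s["force"],s["width"],s["joints"].round(2));print(Ro.from_rotvec(s["ee_rot"]).as_matrix().round(3))
c=cams.camera_info("wrist")
im=cams.get_image("wrist")
for P in([0.604,0.041,.204],[.624,-.046,.204],[.618,.168,.158]):
    x=c["camera_matrix"]@(c["R"]@P+c["t"]);u=x[:2]/x[2];print(u);cv2.circle(im,tuple(int(v) for v in u),4,(0,0,255),1)
cv2.imwrite("pics/w1.png",im)
```

```text
1.7667 [0.60358033 0.04086982 0.2500978 ] [-0.92554507  0.85264205 -0.67027283] 0.3480166823163492 [-0.54  0.41  0.55  1.62 -0.23  1.17 -0.05]
[[ 0.115  0.993 -0.001]
 [ 0.993 -0.115 -0.   ]
 [-0.    -0.001 -1.   ]]
[257.70964774 210.21122278]
[295.16020757 311.00995024]
[257.00465752  30.13287349]
```

View pics/w1.png

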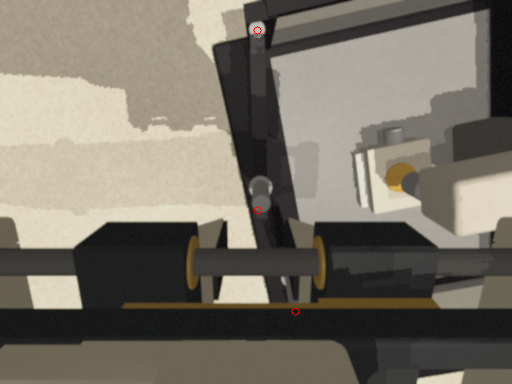

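The hinge projection lands on the cap at (257,30). The left post's top is at about (261,204), only a few pixels from my prediction at (258,210). I'll compute the correction and the arc.

```bash
cat >> h.py <<'E'
from scipy.spatial.transform import Rotation as Ro
YAW=.09; H={'l':np.array([.618,.168]),'r':np.array([.6485,-.1695])}
def post(side,th):  # nominal post xy and opening normal angle
    s=1 if side=='l' else -1
    a=YAW-s*np.pi/2-s*th
    return H[side]+.125*np.array([np.cos(a),np.sin(a)]), a-s*np.pi/2
def rel(xyz,normang):  # turn about tool z and shift cm from present tool pose
    s=readout.observe();R=Ro.from_rotvec(s["ee_rot"]).as_matrix()
    ya=np.arctan2(R[1,1],R[0,1]); dy=(normang-ya+np.pi/2)%np.pi-np.pi/2
    return round(-dy,2),(R.T@(np.array(xyz)-s["position"])*100).round(1)
def plan(side,ths,z,back=0):
    for t in ths:
        p,n=post(side,t);p=p+back*np.array([np.cos(n),np.sin(n)])
        print(round(t,2),p.round(3),*rel([*p,z],n))
E
python3 - <<'E'
from h import *
p=plane("wrist",261,204,.204);print(p)
d=p[:2]-H['l'];print(np.hypot(*d), YAW-np.pi/2-np.arctan2(d[1],d[0]))
plan('l',[.2],.168)
E
```

```text
[0.60643109 0.04686833 0.204     ]
0.12168287224293797 0.18521808419225394
0.2 [0.604 0.044] -0.0 [0.2 0.1 8.2]
```

Request:
drive_tool:
  commands:
    - [[0,0,0],[0.3,0.2,0],-0.3]
    - [[0,0,0],[0.3,0.2,2],-0.3]
    - [[0,0,0],[0.3,0.2,4],-0.3]
    - [[0,0,0],[0.3,0.2,6],-0.3]
    - [[0,0,0],[0.3,0.2,7.4],-0.3]
    - [[0,0,0],[0.3,0.2,8.2],-0.3]
    - [[0,0,0],[0.3,0.2,8.2],-0.5]
    - [[0,0,0],[0.3,0.2,8.2],-0.5]
    - [[0,0,0],[0.3,0.2,8.2],-0.5]
    - [[0,0,0],[0.3,0.2,8.2],-0.5]

```text
clock: 2.65
position: [0.6068, 0.0446, 0.1699]
ee_rot: [2.342, 2.092, 0.003]
force: [0.1, -0.3, -0.3]
width: 0.255
gripper_force: 0.0
```

Run:
```python
from h import *
im=cams.get_image("wrist");cv2.imwrite("pics/w2.png",im)
plan('l',[.2,.3,.4,.5,.6,.7,.8],.168,.004)
```

```text
0.2 [0.6   0.044] -0.0 [-0.1 -0.6  0.2]
0.3 [0.588 0.047] 0.1 [-0.  -1.9  0.2]
0.4 [0.576 0.05 ] 0.2 [ 0.2 -3.1  0.2]
0.5 [0.565 0.055] 0.3 [ 0.6 -4.3  0.2]
0.6 [0.553 0.061] 0.4 [ 1.  -5.5  0.2]
0.7 [0.543 0.068] 0.5 [ 1.6 -6.6  0.2]
0.8 [0.533 0.076] 0.6 [ 2.3 -7.6  0.2]
```

View pics/w2.png

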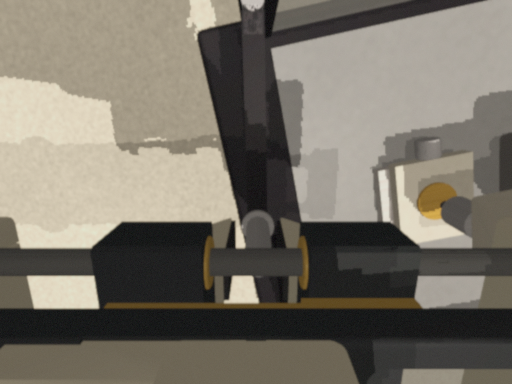

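The post at (260,240) sits between the fingers. Now I'll swing it open gently.

Request:
drive_tool:
  commands:
    - [[0,0,0],[-0.1,-0.4,0],-0.5]
    - [[0,0,0.03],[0,-0.9,0],-0.5]
    - [[0,0,0.07],[0,-1.4,0],-0.5]
    - [[0,0,0.1],[0,-1.9,0],-0.5]
    - [[0,0,0.13],[0.1,-2.3,0],-0.5]
    - [[0,0,0.17],[0.1,-2.7,0],-0.5]
    - [[0,0,0.2],[0.2,-3.1,0],-0.5]
    - [[0,0,0.23],[0.3,-3.5,0],-0.5]
    - [[0,0,0.27],[0.4,-3.9,0],-0.5]
    - [[0,0,0.3],[0.6,-4.3,0],-0.5]
    - [[0,0,0.3],[0.6,-4.3,0],-0.5]
    - [[0,0,0.3],[0.6,-4.3,0],-0.5]

```text
clock: 3.7
position: [0.564, 0.0553, 0.1691]
ee_rot: [-2.629, -1.72, -0.001]
force: [0.4, -0.0, -0.4]
width: 0.248
gripper_force: 0.0
```

Run:
```python
from h import *
print(readout.observe()["force"])
plan('l',[.55,.6,.65,.7,.75,.8],.169,.004)
```

```text
[ 0.41856548 -0.01797059 -0.40238961]
0.55 [0.559 0.058] 0.05 [ 0.  -0.6  0. ]
0.6 [0.553 0.061] 0.1 [ 0.1 -1.2  0. ]
0.65 [0.548 0.064] 0.15 [ 0.2 -1.8  0. ]
0.7 [0.543 0.068] 0.2 [ 0.3 -2.4  0. ]
0.75 [0.538 0.072] 0.25 [ 0.5 -3.   0. ]
0.8 [0.533 0.076] 0.3 [ 0.7 -3.6  0. ]
```

Request:
drive_tool:
  commands:
    - [[0,0,0.03],[0,-0.3,0],-0.5]
    - [[0,0,0.05],[0,-0.6,0],-0.5]
    - [[0,0,0.08],[0,-0.9,0],-0.5]
    - [[0,0,0.1],[0.1,-1.2,0],-0.5]
    - [[0,0,0.12],[0.1,-1.5,0],-0.5]
    - [[0,0,0.12],[0.1,-1.5,0],-0.5]
    - [[0,0,0.12],[0.1,-1.5,0],-0.5]

```text
clock: 4.28
position: [0.5505, 0.0623, 0.1687]
ee_rot: [-2.727, -1.559, 0.0]
force: [-0.9, 0.7, 0.3]
width: 0.249
gripper_force: 0.0
```

Run:
```python
from h import *
print(readout.observe()["force"])
plan('l',[.65,.7,.75,.8,.85,.9],.169,.004)
```

```text
[-0.89351318  0.71707841  0.32583279]
0.65 [0.548 0.064] 0.03 [ 0.1 -0.3 -0. ]
0.7 [0.543 0.068] 0.08 [ 0.1 -0.9 -0. ]
0.75 [0.538 0.072] 0.13 [ 0.2 -1.5 -0. ]
0.8 [0.533 0.076] 0.18 [ 0.3 -2.2 -0. ]
0.85 [0.529 0.08 ] 0.23 [ 0.5 -2.8 -0. ]
0.9 [0.525 0.085] 0.28 [ 0.6 -3.4 -0. ]
```

Request:
drive_tool:
  commands:
    - [[0,0,0.03],[0.1,-0.3,0],-0.5]
    - [[0,0,0.05],[0.1,-0.6,0],-0.5]
    - [[0,0,0.08],[0.1,-0.9,0],-0.5]
    - [[0,0,0.11],[0.2,-1.2,0],-0.5]
    - [[0,0,0.13],[0.2,-1.5,0],-0.5]
    - [[0,0,0.13],[0.2,-1.5,0],-0.5]
    - [[0,0,0.13],[0.2,-1.5,0],-0.5]

```text
clock: 4.87
position: [0.5386, 0.0716, 0.1687]
ee_rot: [-2.822, -1.379, 0.0]
force: [0.2, 0.3, 0.3]
width: 0.25
gripper_force: 0.0
```

Run:
```python
from h import *
print(readout.observe()["force"])
plan('l',[.8,.85,.9,.95,1.],.169,.004)
cv2.imwrite("pics/w3.png",cams.get_image("wrist"))
```

```text
[0.21366457 0.26376783 0.26698156]
0.8 [0.533 0.076] 0.05 [ 0.  -0.7 -0. ]
0.85 [0.529 0.08 ] 0.1 [ 0.1 -1.3 -0. ]
0.9 [0.525 0.085] 0.15 [ 0.2 -1.9 -0. ]
0.95 [0.521 0.089] 0.2 [ 0.3 -2.5 -0. ]
1.0 [0.517 0.094] 0.25 [ 0.5 -3.1 -0. ]
```

View pics/w3.png

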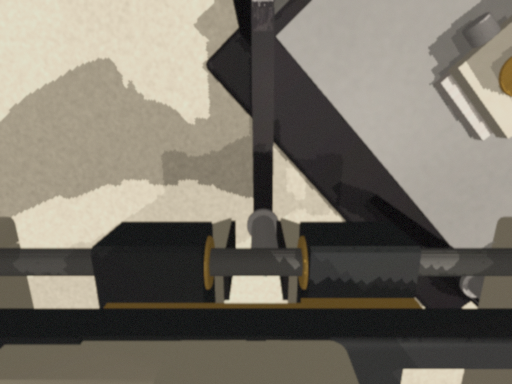

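The door follows: the post, at (262,240), is still caged and the frame runs straight up the image. There's no resistance so far, so I'll continue.

Request:
drive_tool:
  commands:
    - [[0,0,0.03],[0,-0.4,0],-0.5]
    - [[0,0,0.06],[0,-0.8,0],-0.5]
    - [[0,0,0.09],[0.1,-1.2,0],-0.5]
    - [[0,0,0.12],[0.1,-1.6,0],-0.5]
    - [[0,0,0.15],[0.2,-1.9,0],-0.5]
    - [[0,0,0.15],[0.2,-1.9,0],-0.5]
    - [[0,0,0.15],[0.2,-1.9,0],-0.5]

```text
clock: 5.5
position: [0.5261, 0.0834, 0.1689]
ee_rot: [2.917, 1.16, 0.002]
force: [4.0, -4.2, -2.7]
width: 0.25
gripper_force: 2.8
```

Run:
```python
from h import *
print(readout.observe()["force"])
plan('l',[.95,1.,1.05,1.1,1.15],.169,.004)
```

```text
[ 4.03377775 -4.17053315 -2.67854854]
0.95 [0.521 0.089] 0.05 [ 0.  -0.8 -0. ]
1.0 [0.517 0.094] 0.1 [ 0.1 -1.4 -0. ]
1.05 [0.513 0.1  ] 0.15 [ 0.2 -2.1 -0. ]
1.1 [0.51  0.105] 0.2 [ 0.3 -2.7 -0. ]
1.15 [0.507 0.11 ] 0.25 [ 0.5 -3.3 -0. ]
```

There's a steady opposing force of about 6 N near 0.88 rad, so the left door binds. I'll press 2 mm further and hold.

Request:
drive_tool:
  commands:
    - [[0,0,0],[0,-0.1,0],-0.5]
    - [[0,0,0],[0,-0.2,0],-0.5]
    - [[0,0,0],[0,-0.2,0],-0.5]
    - [[0,0,0],[0,-0.2,0],-0.5]
    - [[0,0,0],[0,-0.2,0],-0.5]
    - [[0,0,0],[0,-0.2,0],-0.5]
    - [[0,0,0],[0,-0.2,0],-0.5]
    - [[0,0,0],[0,-0.2,0],-0.5]
    - [[0,0,0],[0,-0.2,0],-0.5]
    - [[0,0,0],[0,-0.2,0],-0.5]
    - [[0,0,0],[0,-0.2,0],-0.5]
    - [[0,0,0],[0,-0.2,0],-0.5]
    - [[0,0,0],[0,-0.2,0],-0.5]
    - [[0,0,0],[0,-0.2,0],-0.5]

```text
clock: 6.67
position: [0.5251, 0.0844, 0.1689]
ee_rot: [2.917, 1.16, 0.003]
force: [5.1, -5.4, -3.3]
width: 0.248
gripper_force: 3.6
```

Run:
```python
from h import *
print(readout.observe()["force"])
plan('l',[.85,.7,.6,.5,.4,.3,.2,.1,0,-.02],.169,-.004)
```

```text
[ 5.10438321 -5.35522035 -3.34714496]
0.85 [0.535 0.075] -0.05 [ 0.   1.4 -0. ]
0.7 [0.55  0.063] -0.2 [0.3 3.2 0. ]
0.6 [0.56  0.057] -0.3 [0.7 4.4 0. ]
0.5 [0.572 0.052] -0.4 [1.2 5.6 0. ]
0.4 [0.584 0.048] -0.5 [1.7 6.7 0. ]
0.3 [0.596 0.045] -0.6 [2.4 7.7 0. ]
0.2 [0.608 0.043] -0.7 [3.2 8.7 0. ]
0.1 [0.621 0.043] -0.8 [4.1 9.6 0. ]
0 [0.633 0.044] -0.9 [ 5.1 10.4  0. ]
-0.02 [0.636 0.044] -0.92 [ 5.3 10.5  0. ]
```

Request:
drive_tool:
  commands:
    - [[0,0,0],[0,0.4,0],-0.5]
    - [[0,0,0],[0,0.8,0],-0.5]
    - [[0,0,-0.05],[0,1.4,0],-0.5]
    - [[0,0,-0.1],[0.1,2,0],-0.5]
    - [[0,0,-0.15],[0.2,2.6,0],-0.5]
    - [[0,0,-0.2],[0.3,3.2,0],-0.5]
    - [[0,0,-0.25],[0.5,3.8,0],-0.5]
    - [[0,0,-0.3],[0.7,4.4,0],-0.5]
    - [[0,0,-0.35],[0.9,5,0],-0.5]
    - [[0,0,-0.4],[1.2,5.6,0],-0.5]
    - [[0,0,-0.45],[1.4,6.2,0],-0.5]
    - [[0,0,-0.5],[1.7,6.7,0],-0.5]
    - [[0,0,-0.55],[2,7.2,0],-0.5]
    - [[0,0,-0.6],[2.4,7.7,0],-0.5]
    - [[0,0,-0.65],[2.8,8.2,0],-0.5]
    - [[0,0,-0.7],[3.2,8.7,0],-0.5]
    - [[0,0,-0.7],[3.2,8.7,0],-0.5]

```text
clock: 8.08
position: [0.6073, 0.0447, 0.1685]
ee_rot: [-2.341, -2.095, 0.0]
force: [-0.6, 0.2, 0.3]
width: 0.248
gripper_force: 0.0
```

Run:
```python
from h import *
print(readout.observe()["force"])
plan('l',[.15,.1,.05,0,-.02],.169,-.004)
```

```text
[-0.62388432  0.19766521  0.32631891]
0.15 [0.614 0.043] -0.05 [-0.1  0.7 -0.1]
0.1 [0.621 0.043] -0.1 [-0.   1.4 -0.1]
0.05 [0.627 0.043] -0.15 [ 0.1  2.  -0.1]
0 [0.633 0.044] -0.2 [ 0.2  2.6 -0.1]
-0.02 [0.636 0.044] -0.22 [ 0.3  2.8 -0.1]
```

Request:
drive_tool:
  commands:
    - [[0,0,-0.03],[-0.1,0.4,0],-0.5]
    - [[0,0,-0.05],[-0.1,0.7,0],-0.5]
    - [[0,0,-0.08],[0,1.1,0],-0.5]
    - [[0,0,-0.1],[0,1.4,0],-0.5]
    - [[0,0,-0.13],[0.1,1.8,0],-0.5]
    - [[0,0,-0.16],[0.1,2.2,0],-0.5]
    - [[0,0,-0.18],[0.2,2.4,0],-0.5]
    - [[0,0,-0.2],[0.2,2.6,0],-0.5]
    - [[0,0,-0.2],[0.2,2.8,0],-0.5]
    - [[0,0,-0.2],[0.2,2.8,0],-0.5]
    - [[0,0,-0.2],[0.2,2.8,0],-0.5]

```text
clock: 9.0
position: [0.6349, 0.0438, 0.1687]
ee_rot: [2.124, 2.315, 0.0]
force: [0.3, 0.4, 0.2]
width: 0.248
gripper_force: 0.1
```

Run:
```python
from h import *
print(readout.observe()["force"])
```

```text
[0.26698583 0.35010305 0.17950815]
```

Request:
drive_tool:
  commands:
    - [[0,0,0],[0,0.1,0],-0.5]
    - [[0,0,0],[0,0.2,0],-0.5]
    - [[0,0,0],[0,0.3,0],-0.5]
    - [[0,0,0],[0,0.3,0],-0.5]
    - [[0,0,0],[0,0.3,0],-0.5]

```text
clock: 9.42
position: [0.6372, 0.044, 0.1687]
ee_rot: [-2.122, -2.315, 0.001]
force: [-5.5, 0.4, 3.8]
width: 0.251
gripper_force: 2.5
```

There's a firm stop with 5.5 N on it, so the door is shut. Next I'll back off, lift clear and look.

Request:
drive_tool:
  commands:
    - [[0,0,0],[0,-0.3,0],-0.5]
    - [[0,0,0],[0,-0.5,0],-0.45]
    - [[0,0,0],[0,-0.5,0],-0.4]
    - [[0,0,0],[0,-0.5,-1],-0.4]
    - [[0,0,0],[0,-0.5,-3],-0.4]
    - [[0,0,0],[0,-0.5,-6],-0.3]
    - [[0,0,0],[0,-0.5,-8.2],-0.3]
    - [[0,0,0],[0,-0.5,-8.2],-0.3]

```text
clock: 10.08
position: [0.6357, 0.0432, 0.2567]
ee_rot: [2.119, 2.311, 0.01]
force: [0.9, 0.4, 1.2]
width: 0.347
gripper_force: 0.0
```

Run:
```python
from h import *
s=readout.observe();print(s["position"],s["force"],s["joints"].round(2))
c=cams.camera_info("wrist")
plan('r',[.106],.25)
im=cams.get_image("wrist");t=cams.get_image("top")[165:220,170:325]
for P in([*post('l',0)[0],.204],[.618,.168,.158]):
    x=c["camera_matrix"]@(c["R"]@P+c["t"]);u=x[:2]/x[2];print(u)
t=cv2.resize(t,None,fx=3.3,fy=3.3,interpolation=cv2.INTER_CUBIC)
o=np.zeros((384+t.shape[0],512,3),np.uint8);o[:384]=im;o[384:,:t.shape[1]]=t
cv2.imwrite("pics/w4.png",o)
```

```text
[0.63565944 0.04323616 0.25666737] [0.9300757  0.39184559 1.21075259] [-0.48  0.45  0.49  1.54 -0.22  1.2   0.14]
0.11 [ 0.624 -0.047] -0.11 [-8.9 -1.9  0.6]
[247.68796838 206.83098934]
[247.23663455  35.73984156]
```

View pics/w4.png

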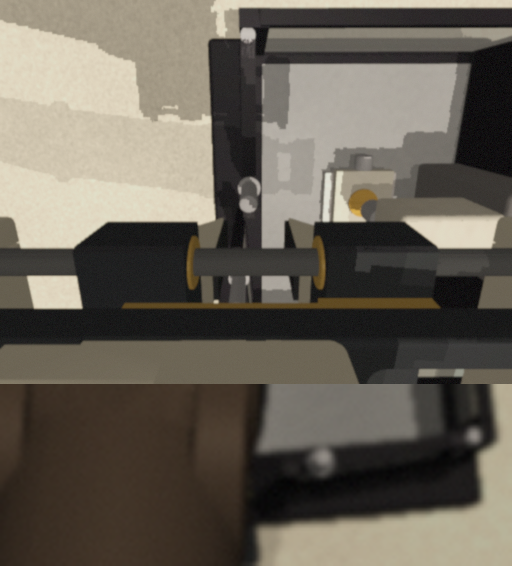

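The left door is shut: its frame is flush, with the post at (249,200) and the hinge at (248,35) in line. The right post is unmoved. Next is the right post.

Request:
drive_tool:
  commands:
    - [[0,0,-0.05],[-3,-0.7,0],-0.3]
    - [[0,0,-0.11],[-6,-1.4,0],-0.3]
    - [[0,0,-0.11],[-8.9,-1.9,0],-0.3]
    - [[0,0,-0.11],[-8.9,-1.9,0],-0.3]
    - [[0,0,-0.11],[-8.9,-1.9,0],-0.3]
    - [[0,0,-0.11],[-8.9,-1.9,0],-0.3]

```text
clock: 10.68
position: [0.6214, -0.0461, 0.25]
ee_rot: [-1.992, -2.428, 0.0]
force: [0.3, 0.7, -1.2]
width: 0.352
gripper_force: 0.0
```

Run:
```python
from h import *
s=readout.observe();print(s["position"],s["force"])
c=cams.camera_info("wrist");im=cams.get_image("wrist")
for P in([.624,-.046,.204],[.6485,-.1695,.158]):
    x=c["camera_matrix"]@(c["R"]@P+c["t"]);u=x[:2]/x[2];print(u)
plan('r',[.106],.168)
cv2.imwrite("pics/w5.png",im)
```

```text
[ 0.62136046 -0.04609265  0.25001617] [ 0.28252963  0.69772317 -1.2318563 ]
[260.54945316 211.48639666]
[259.15503903 318.12745596]
0.11 [ 0.624 -0.047] 0.0 [-0.2  0.2  8.2]
```

View pics/w5.png

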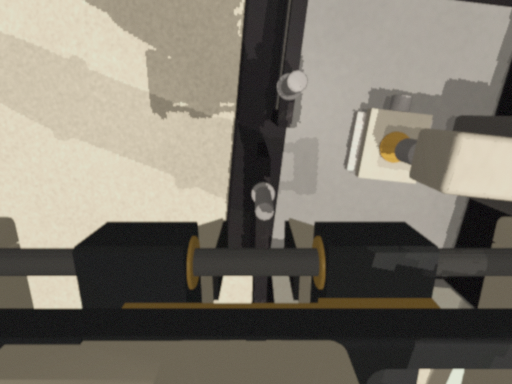

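The right post's top is at (264,209) against a prediction of (260,211), about 3 mm further along tool y. I'll correct for that and descend.

Request:
drive_tool:
  commands:
    - [[0,0,0],[0,0.5,0],-0.3]
    - [[0,0,0],[0,0.5,2],-0.3]
    - [[0,0,0],[0,0.5,4],-0.3]
    - [[0,0,0],[0,0.5,6],-0.3]
    - [[0,0,0],[0,0.5,7.4],-0.3]
    - [[0,0,0],[0,0.5,8.2],-0.3]
    - [[0,0,0],[0,0.5,8.2],-0.5]
    - [[0,0,0],[0,0.5,8.2],-0.5]
    - [[0,0,0],[0,0.5,8.2],-0.5]

```text
clock: 11.48
position: [0.6273, -0.0455, 0.1697]
ee_rot: [1.991, 2.429, 0.002]
force: [-0.4, 0.3, 0.2]
width: 0.251
gripper_force: 0.0
```

Run:
```python
from h import *
s=readout.observe();print(s["position"],s["force"],s["joints"].round(2))
plan('r',[.1,.15,.2,.3,.4,.5,.6],s["position"][2],.004)
```

```text
[ 0.62730671 -0.04551861  0.16972406] [-0.37314776  0.28972692  0.22641685] [-0.31  0.51  0.45  1.66 -0.25  1.02  0.41]
0.1 [ 0.621 -0.048] 0.01 [-0.1 -0.7 -0. ]
0.15 [ 0.615 -0.049] -0.04 [-0.1 -1.3 -0. ]
0.2 [ 0.609 -0.051] -0.09 [-0.2 -1.9 -0. ]
0.3 [ 0.597 -0.055] -0.19 [-0.4 -3.1 -0. ]
0.4 [ 0.586 -0.061] -0.29 [-0.7 -4.3 -0. ]
0.5 [ 0.576 -0.068] -0.39 [-1.2 -5.5 -0. ]
0.6 [ 0.566 -0.076] -0.49 [-1.7 -6.6 -0. ]
```

Request:
drive_tool:
  commands:
    - [[0,0,0],[0,-0.4,0],-0.5]
    - [[0,0,0],[-0.1,-0.8,0],-0.5]
    - [[0,0,-0.04],[-0.1,-1.3,0],-0.5]
    - [[0,0,-0.09],[-0.2,-1.9,0],-0.5]
    - [[0,0,-0.14],[-0.3,-2.5,0],-0.5]
    - [[0,0,-0.19],[-0.4,-3.1,0],-0.5]
    - [[0,0,-0.24],[-0.5,-3.7,0],-0.5]
    - [[0,0,-0.29],[-0.7,-4.3,0],-0.5]
    - [[0,0,-0.34],[-0.9,-4.9,0],-0.5]
    - [[0,0,-0.39],[-1.2,-5.5,0],-0.5]
    - [[0,0,-0.39],[-1.2,-5.5,0],-0.5]
    - [[0,0,-0.39],[-1.2,-5.5,0],-0.5]

```text
clock: 12.48
position: [0.5748, -0.0687, 0.1693]
ee_rot: [1.487, 2.767, 0.001]
force: [-0.1, 0.5, 0.6]
width: 0.248
gripper_force: 0.0
```

Run:
```python
from h import *
s=readout.observe();print(s["position"],s["force"])
plan('r',[.55,.6,.65,.7,.8,.9,1.],s["position"][2],.004)
```

```text
[ 0.57477015 -0.06867446  0.169345  ] [-0.13706117  0.50834053  0.59169423]
0.55 [ 0.571 -0.072] -0.06 [-0.  -0.5 -0. ]
0.6 [ 0.566 -0.076] -0.11 [-0.1 -1.1 -0. ]
0.65 [ 0.561 -0.08 ] -0.16 [-0.2 -1.7 -0. ]
0.7 [ 0.557 -0.084] -0.21 [-0.3 -2.4 -0. ]
0.8 [ 0.549 -0.094] -0.31 [-0.7 -3.6 -0. ]
0.9 [ 0.542 -0.104] -0.41 [-1.1 -4.7 -0. ]
1.0 [ 0.536 -0.115] -0.51 [-1.7 -5.8 -0. ]
```

Request:
drive_tool:
  commands:
    - [[0,0,-0.06],[0,-0.5,0],-0.5]
    - [[0,0,-0.11],[-0.1,-1.1,0],-0.5]
    - [[0,0,-0.16],[-0.2,-1.7,0],-0.5]
    - [[0,0,-0.21],[-0.3,-2.4,0],-0.5]
    - [[0,0,-0.21],[-0.3,-2.4,0],-0.5]

```text
clock: 12.9
position: [0.5562, -0.0849, 0.169]
ee_rot: [1.186, 2.909, -0.0]
force: [0.0, 0.4, -0.6]
width: 0.25
gripper_force: 0.0
```

Run:
```python
from h import *
s=readout.observe();print(s["position"],s["force"])
plan('r',[.75,.8,.85,.9,.95,1.,1.05,1.1],s["position"][2],.004)
```

```text
[ 0.55615391 -0.08490527  0.1690085 ] [ 0.00330366  0.41690475 -0.64314863]
0.75 [ 0.553 -0.089] -0.04 [-0.  -0.5  0. ]
0.8 [ 0.549 -0.094] -0.09 [-0.1 -1.2  0. ]
0.85 [ 0.545 -0.099] -0.14 [-0.2 -1.8  0. ]
0.9 [ 0.542 -0.104] -0.19 [-0.3 -2.4  0. ]
0.95 [ 0.539 -0.11 ] -0.24 [-0.5 -3.   0. ]
1.0 [ 0.536 -0.115] -0.29 [-0.7 -3.6  0. ]
1.05 [ 0.533 -0.121] -0.34 [-0.9 -4.2  0. ]
1.1 [ 0.531 -0.127] -0.39 [-1.1 -4.8  0. ]
```

Request:
drive_tool:
  commands:
    - [[0,0,-0.04],[0,-0.5,0],-0.5]
    - [[0,0,-0.09],[-0.1,-1.2,0],-0.5]
    - [[0,0,-0.14],[-0.2,-1.8,0],-0.5]
    - [[0,0,-0.19],[-0.3,-2.4,0],-0.5]
    - [[0,0,-0.24],[-0.5,-3,0],-0.5]
    - [[0,0,-0.29],[-0.7,-3.6,0],-0.5]
    - [[0,0,-0.34],[-0.9,-4.2,0],-0.5]
    - [[0,0,-0.39],[-1.1,-4.8,0],-0.5]
    - [[0,0,-0.39],[-1.1,-4.8,0],-0.5]

```text
clock: 13.65
position: [0.5308, -0.127, 0.1689]
ee_rot: [0.602, 3.083, -0.001]
force: [0.3, -1.0, 0.4]
width: 0.254
gripper_force: 0.0
```

Run:
```python
from h import *
s=readout.observe();print(s["position"],s["force"],s["joints"].round(2))
plan('r',[1.15,1.2,1.25,1.3,1.35,1.4,1.45,1.5,1.55],s["position"][2],.004)
```

```text
[ 0.53083934 -0.12695246  0.16885891] [ 0.32550668 -1.03090303  0.3833813 ] [-0.04  0.37  0.23  1.86 -0.1   0.93  1.42]
1.15 [ 0.529 -0.133] -0.05 [-0.  -0.6  0. ]
1.2 [ 0.527 -0.139] -0.1 [-0.1 -1.2  0. ]
1.25 [ 0.526 -0.145] -0.15 [-0.2 -1.8  0. ]
1.3 [ 0.525 -0.151] -0.2 [-0.3 -2.5  0. ]
1.35 [ 0.524 -0.157] -0.25 [-0.5 -3.1  0. ]
1.4 [ 0.524 -0.163] -0.3 [-0.7 -3.6  0. ]
1.45 [ 0.523 -0.17 ] -0.35 [-0.9 -4.2  0. ]
1.5 [ 0.524 -0.176] -0.4 [-1.2 -4.8  0. ]
1.55 [ 0.524 -0.182] -0.45 [-1.4 -5.4  0. ]
```

Request:
drive_tool:
  commands:
    - [[0,0,-0.05],[0,-0.6,0],-0.5]
    - [[0,0,-0.1],[-0.1,-1.2,0],-0.5]
    - [[0,0,-0.15],[-0.2,-1.8,0],-0.5]
    - [[0,0,-0.2],[-0.3,-2.4,0],-0.5]
    - [[0,0,-0.25],[-0.5,-3,0],-0.5]
    - [[0,0,-0.3],[-0.7,-3.6,0],-0.5]
    - [[0,0,-0.35],[-0.9,-4.2,0],-0.5]
    - [[0,0,-0.4],[-1.2,-4.8,0],-0.5]
    - [[0,0,-0.43],[-1.3,-5.1,0],-0.5]
    - [[0,0,-0.43],[-1.3,-5.1,0],-0.5]
    - [[0,0,-0.43],[-1.3,-5.1,0],-0.5]

```text
clock: 14.57
position: [0.5241, -0.1779, 0.1687]
ee_rot: [0.067, -3.141, -0.0]
force: [-0.0, 1.1, -0.3]
width: 0.246
gripper_force: 0.0
```

Run:
```python
from h import *
s=readout.observe();print(s["position"],s["force"],s["joints"].round(2))
```

```text
[ 0.5241486  -0.17788935  0.16865669] [-0.04433096  1.11511739 -0.31368939] [ 0.12  0.38  0.15  1.83 -0.07  0.94  1.91]
```

Request:
drive_tool:
  commands:
    - [[0,0,0],[0,0.2,0],-0.45]
    - [[0,0,0],[0,0.3,0],-0.4]
    - [[0,0,0],[0,0.3,0],-0.4]
    - [[0,0,0],[0,0.3,-1],-0.4]
    - [[0,0,0],[0,0.3,-3],-0.4]
    - [[0,0,0],[0,0.3,-6],-0.3]
    - [[0,0,0],[0,0.3,-9],-0.3]
    - [[0,0,0],[10,0.3,-12],-0.3]
    - [[0,0,0],[20,0.3,-12],-0.3]
    - [[0,0,0],[20,0.3,-12],-0.3]
    - [[0,0,0],[20,0.3,-12],-0.3]
    - [[0,0,0],[20,0.3,-12],-0.3]
    - [[0,0,0],[20,0.3,-12],-0.3]
    - [[0,0,0],[20,0.3,-12],-0.3]

```text
clock: 15.73
position: [0.3227, -0.1848, 0.29]
ee_rot: [-0.069, 3.138, -0.0]
force: [0.7, 0.3, -0.4]
width: 0.348
gripper_force: 0.0
```

Run:
```python
from h import *
s=readout.observe();print(s["position"],s["force"],np.abs(s["dq"]).max())
a=cams.get_image("top");b=cams.get_image("scene")[150:250,170:340]
a=cv2.resize(a[150:250,160:420],None,fx=3,fy=3);b=cv2.resize(b,None,fx=3,fy=3)
o=np.zeros((600,780,3),np.uint8);o[:300]=a;o[300:,:510]=b;cv2.imwrite("pics/f.png",o)
```

```text
[ 0.32273078 -0.18476544  0.29003315] [ 0.74783966  0.27132928 -0.3779189 ] 0.05703151569133032
```

View pics/f.png

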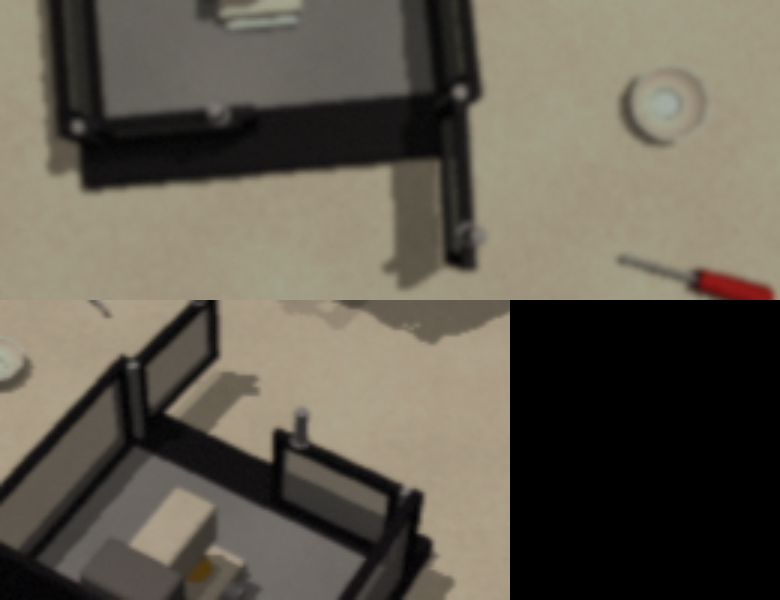

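In the final view the left door lies in line with the hinges: hinge (78,127), post (218,113). The right door stands about square to the front: hinge (460,92), post (470,236). The dish and screwdriver haven't been touched.

```bash
python3 -c "
from cell import job
print(job.sign_off())"
```

```text
the job is handed in; nothing more can be done
None
```

The left door binds: I pressed it with about 7 N for about a second near 0.88 rad, then shut it; the right door swung freely and is left wide open at about 1.5 rad, hands off, nothing beside the machine touched, and the job is handed in (no verdict was returned).

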